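# Take the used red-handled bayonet filter out of the duplex head and stand it to drain

### The job

The red-handled filter cartridge in the twin filter head is used up. Unlock its bayonet by turning it anticlockwise (seen from above) until its wing handle lines up with the white marks, lift it straight out, then set it down gently, standing upright inside the grey drain tray, and let go. Leave the blue-handled filter locked as it is.

Things in the scene. Friction and masses are not known exactly. Their poses are not given: they have to be found in the camera images.
- red_filter_wing (a point): Used filter: upright white ribbed cartridge, 50 mm diameter, 130 mm tall, 0.3 to 0.55 kg, red cap with a red wing handle: an upright bar 56 mm long (this point's x), 16 mm thick (y), 32 mm tall (z, along the filter's axis, up). The point is the wing's centre, on the axis, 114 mm above the underside, 16 mm below the wing's top, 16 mm above the flat cap. A half turn about z changes nothing.
- red_filter_centre (a point): Centre of the red filter, on its axis, 65 mm above its underside; axes as the wing's. Two bayonet lugs stick out at its foot along +x and -x, to 40 mm from the axis, 14 mm wide, 2 to 9 mm above the underside; the rest of the foot is a flange of 31 mm radius.
- blue_filter_wing (a point): Wing centre of the other filter, alike but with blue cap and wing; it is locked in the other socket of the head and stays there. Red and blue may stand in either socket.
- blue_filter_wing_end (a point): Point at one end of the blue wing, 28 mm from that filter's axis along its x: it shows whether the blue filter has been turned or moved.
- filter_head: Twin filter head fixed to the bench: dark grey block 126 mm (its x) by 250 mm (its y; 292 with pipe stubs), 30 mm high, z up; origin at the centre of its underside. Two bayonet sockets stand on it at x = 0, y = +70 and -70 mm. The filters come out when their wings lie along the head's x axis; at the start both are 49 to 70 deg clockwise of that (seen from above), turning anticlockwise to release.
- socket_left (a point): Centre of the floor of the socket at the head's +y end, on which the filter stands, 30 mm above the head's origin; axes as the head's. The socket is an bare metal ring, 92 mm outer diameter, 18 mm high, with an inward lip that holds the lugs down (3 mm play up, 2 mm sideways) but for a slot at +x and one at -x, each with a white line before it on the block.
- socket_right (a point): The same at the head's -y end. In both sockets the lugs pass the slots from 18 deg short of the head's x axis to 6 deg past it, where they meet a firm stop. The filter turns freely, against friction below 0.2 N m, and stays where it is left.
- tray_floor (a point): Centre of the inner floor of the square grey drain tray, fixed to the bench: 150 mm square inside along this point's x and y, walls 5 mm thick, rim 20 mm above the floor, floor 5 mm above the bench; z up.

How it is judged:
By the outcome, as a careful person would: the job done as asked, in the order asked, and still so for the second after the job is handed in, with the robot touching nothing.
It also fails if it takes over 45 s, if anything falls off the work surface, if the arm or the gripper's body presses on something with over 40 N, if the wrist force passes 120 N, or if a joint passes its speed limit or range.

### The arm

A 7-joint arm with a two-finger parallel gripper is mounted at the origin on a cart in front of the work surface, level with it; the furniture and walls round the work are solid. World frame = base frame: x ahead of the robot, y to its left, z up, the work surface at z = 0. Lengths are in m, angles in rad, forces in N, time in s.
With the tool pointing down it reaches from about 0.4 to 0.85 m from the base axis. Payload 4.5 kg.
Tool frame: the origin (TCP) lies midway between the tips of the shut fingers; the grasp point (between the pads) lies 19 mm behind it; z points along the fingers, y is the line along which they close (so a half turn about z gives the same grasp; the last joint's range is limited). The gripper opens to 85 mm and grips with 20 to 120 N. Pads are 22 mm wide; open, the fingers measure 114 mm over their backs; the gripper's body (76 mm by 85 mm) begins 54 mm behind the grasp point. The pads swing forward as they close: fully open they stand 13 mm farther back than shut.
Start: joints at [1.188, 0.689, -0.195, 1.565, 0.157, 0.902, -0.215], TCP at [0.253, -0.572, 0.231] pointing down, gripper open.
Joint ranges: [-3.01, 3.01], [-0.46, 2.08], [-1.47, 1.51], [0.13, 2.56], [-1, 4.14], [0.04, 2.09], [-2.66, 2.66]. Speed limits (rad/s): [2.57, 2.57, 3.14, 3.14, 3.14, 3.14, 3.14].

### API

Orientations are given as a 3x3 rotation matrix whose columns are the frame's x, y, z axes.
In Python, from station import telemetry, viewer, ticket, search_frame, spot_point gives the robot as it stands.
- The arm moves only by the tool apply_moves, never from a script. Its argument "plan" is one flat list of numbers, 4 for each row, row after row: the shift along the world's x, y, z in cm, then the turn about the world's z in degrees. In form: [x, y, z, roll, x, y, z, roll, ...]. A call has 1 to 12 rows; each row is the pose to reach, as a shift and turn from the pose commanded when the call began; what a row does not reach only later rows make up. A row lasts 1/10 s, in which the tool goes at most 50 mm and 8.59 degrees, less where a joint would pass 70% of its speed; a pose out of reach is approached as far as the arm can. A call with a gripper value outside its range is refused whole. "gripper" is the finger opening in cm, from 0 to 8.54, set as the call begins (left out, the last holds). The fingers move at their own pace and stop on an object; "force" is the grip in N (left out, the last holds). Time passes only in rows, so rows that repeat a pose let the fingers close. It gives the time, the measured TCP pose, the force, the opening and the grip force at its end, in the units of the state.
- telemetry.get_state(): the state, without advancing time (a new reading comes with each control period).
- viewer.capture(name): name is "scene" or "side" or "wrist"; returns the picture (420x560x3 uint8, red, green, blue); there is no depth.
- viewer.camera_params(name): a dict with "fx", "fy", "cx", "cy" (pixels), "world_from_camera" (4x4, takes a point from camera to world coordinates); the wrist camera has in their place "T_tool_cam" (4x4, takes a point from camera to tool coordinates, whose origin is the TCP and whose axes are the flange's). Camera axes: x right, y down, z forward; pixel columns grow to the right and rows downward; lengths in m; the calibration is good to about 2 mm. A picture is of the moment at which its call begins: read the wrist's pose just before it. camera_params takes no time and is no camera call.
- ticket.close_job(): hands the job in; it is judged then, once.
Trained networks look in the newest picture that a camera, given by its name, has taken for a name from the list of things; names that differ only in an ending like _2 or _b are one class to them, and where a whole thing is asked for, a point or a joint stands for the part that bears it (a point fixed in the world has none). Each returns a list of dicts, best first, with "confidence" (0 to 1); they miss things now and then, are a little off and sometimes report something else, mostly with a low value. They report only what shows in the picture. A call takes as long as a camera call.
- search_frame(target, camera): "centre" ([column, row] in pixels, amid what is visible of it).
- spot_point(target, camera): "centre" ([column, row] in pixels: a listed point, or the origin of a listed thing).
The state is a dict: "time_s": time; "joints": joint angles; "qd": joint speeds; "joint_efforts": joint torques, N m; "position": TCP position; "eef_rot": TCP orientation; "contact_force": force on the tool from outside, world axes, zero at the start; "wrist_torque": the same for the moment, N m; "finger_gap": finger opening in m; "grip_force": force on a finger pad.
Only numpy, scipy, OpenCV 4.12 (cv2) and the standard library are available. Lean on these libraries where they do the work, as an engineer would, in place of code of your own. Each camera call takes 0.05 s, during which the arm holds its last target. There are 200 camera calls.

## Working session

There is one attempt and no reset: what is moved stays moved. The work goes in short steps, Python scripts to look and compute and a tool call to move; the robot and the scene stay as the last step left them, time stands still between calls to the robot, and variables do not carry over. Pictures are saved under pics/ and viewed, at most 10 in all, crops included, and the job is handed in when it is done.

Besides the shell and the picture viewer there is one more tool, called after "Emit:" in YAML: its name, and indented under it one key for each argument. apply_moves: Moves the arm, as the interface text tells. Its arguments: {"type":"object","properties":{"plan":{"type":"array"},"gripper":{"type":"number"},"force":{"type":"number"}},"required":["plan"]}

```bash
mkdir -p pics
cat > h.py <<'E'
from station import telemetry, viewer, ticket, search_frame, spot_point
import numpy as np, cv2
def P(c):
    p=viewer.camera_params(c)
    if 'world_from_camera' in p: T=np.array(p['world_from_camera'])
    else:
        s=telemetry.get_state();W=np.eye(4);W[:3,:3]=s['eef_rot'];W[:3,3]=s['position'];T=W@np.array(p['T_tool_cam'])
    return p,T
def ray(c,px,PT=None):
    p,T=PT or P(c)
    d=T[:3,:3]@np.array([(px[0]-p['cx'])/p['fx'],(px[1]-p['cy'])/p['fy'],1]);return T[:3,3],d/np.linalg.norm(d)
def atz(c,px,z,PT=None):
    o,d=ray(c,px,PT);return o+d*(z-o[2])/d[2]
def tri(rs):
    A=sum(np.eye(3)-np.outer(d,d) for o,d in rs);b=sum((np.eye(3)-np.outer(d,d))@o for o,d in rs)
    x=np.linalg.solve(A,b);return x,[np.linalg.norm(np.cross(d,x-o)) for o,d in rs]
E
cat > a.py <<'E'
from h import *
np.set_printoptions(precision=4,suppress=True)
s=telemetry.get_state();print(s['time_s'],s['position'],np.array(s['eef_rot']))
names='red_filter_wing red_filter_centre blue_filter_wing blue_filter_wing_end filter_head socket_left socket_right tray_floor'.split()
ims=[];R={n:[] for n in names}
for c in ('scene','side','wrist'):
    PT=P(c);im=viewer.capture(c);cv2.imwrite(f'pics/{c}0.png',im[...,::-1])
    for n in names:
        r=spot_point(n,c)
        if r: 
            print(c,n,np.round(r[0]['centre'],1),round(r[0]['confidence'],2))
            if r[0]['confidence']>.4:R[n].append(ray(c,r[0]['centre'],PT))
for n in names:
    if len(R[n])>1:print(n,*tri(R[n]))
a,b=[cv2.imread(f'pics/{c}0.png') for c in('scene','side')]
cv2.imwrite('pics/ab.png',cv2.resize(np.vstack([a,b]),None,fx=.71,fy=.71))
E
python3 a.py
```

```text
0.0 [ 0.2527 -0.5709  0.2305] [[ 0.9144  0.4049 -0.0009]
 [ 0.4049 -0.9144  0.0017]
 [-0.0001 -0.0019 -1.    ]]
scene red_filter_centre [330.4 241.2] 0.87
scene blue_filter_wing [382.1 195.4] 0.58
scene blue_filter_wing_end [383.2 181.5] 0.77
scene filter_head [351.5 262.5] 0.95
scene socket_left [324.  268.8] 0.75
scene socket_right [371.8 233.6] 0.83
scene tray_floor [164.  278.3] 0.55
side red_filter_wing [343.4 193.7] 0.62
side red_filter_centre [341.2 214.9] 0.7
side blue_filter_wing [333.1 164. ] 0.81
side blue_filter_wing_end [324.7 164. ] 0.81
side filter_head [338.  240.4] 0.9
side socket_left [342.5 245.1] 0.72
side socket_right [333.6 215.2] 0.6
side tray_floor [241.1 348.1] 0.97
red_filter_centre [ 0.4851 -0.2698  0.0951] [np.float64(0.0024846975976996716), np.float64(0.002484697597699753)]
blue_filter_wing [ 0.5113 -0.3955  0.1466] [np.float64(0.007257284526250728), np.float64(0.007257284526250754)]
blue_filter_wing_end [ 0.536  -0.4164  0.1454] [np.float64(0.0016196536268451784), np.float64(0.0016196536268454638)]
filter_head [ 0.4945 -0.334  -0.0002] [np.float64(0.001836518856062871), np.float64(0.001836518856062987)]
socket_left [ 0.4794 -0.2576  0.0334] [np.float64(0.0030895915717782927), np.float64(0.0030895915717782567)]
socket_right [ 0.5126 -0.3907  0.0354] [np.float64(0.0029407075408824377), np.float64(0.002940707540882379)]
tray_floor [0.6176 0.0225 0.0016] [np.float64(0.0012112155924999587), np.float64(0.001211215592500086)]
```

View pics/ab.png

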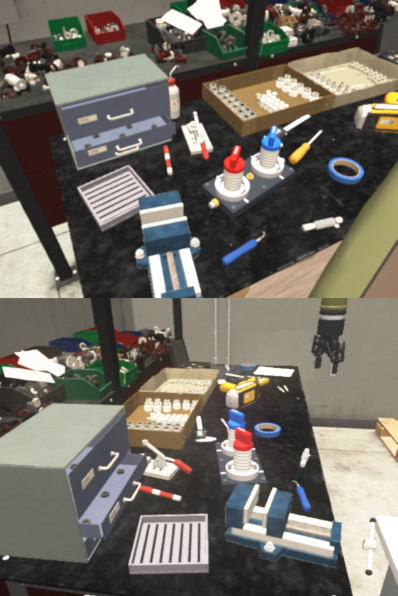

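The picture shows the red filter in the nearer (left) socket at about (330,225) in the scene view. Blue is behind it at (382,200), and the tray is at (164,278). Next I go above red for a wrist look.

Emit:
apply_moves:
  plan: [0, 0, 3, 0, 1, 2, 6, -6, 4, 6, 8, -12, 7, 10, 8, -18, 10, 14, 8, -24, 13, 18, 8, -30, 16, 22, 8, -36, 18, 25, 8, -42, 20, 28, 8, -49, 21.5, 29.5, 8, -56, 22.5, 30.5, 8, -63, 22.5, 30.5, 8, -69]
  gripper: 8.5

```text
time_s: 2.55
position: [0.4803, -0.2637, 0.3113]
eef_rot: [[0.706, -0.708, 0.001], [-0.708, -0.706, 0.001], [0.0, -0.002, -1.0]]
contact_force: [0.1, 0.7, -0.8]
finger_gap: 0.0846
grip_force: 0.0
```

```bash
sed 's/wrist0/w/; s/{c}0.png/{c}1.png/; /^a,b/d; /ab.png/d' a.py > b.py; python3 b.py
```

```text
2.55 [ 0.4803 -0.2637  0.3113] [[ 0.706  -0.7082  0.0014]
 [-0.7082 -0.706   0.0013]
 [ 0.     -0.0019 -1.    ]]
scene red_filter_wing [331.8 222.9] 0.55
scene red_filter_centre [328.6 241.9] 0.6
scene socket_left [323.9 268.6] 0.6
scene tray_floor [164.9 278.7] 0.72
side red_filter_wing [342.1 192.9] 0.55
side red_filter_centre [339.  216.1] 0.66
side blue_filter_wing [334.6 164.9] 0.73
side blue_filter_wing_end [322.8 163.4] 0.56
side filter_head [338.6 240.8] 0.97
side socket_left [342.6 243.2] 0.72
side socket_right [334.2 214.7] 0.81
side tray_floor [245.3 345.1] 0.58
wrist red_filter_wing [273.  179.8] 0.59
wrist red_filter_centre [274.8 169.5] 0.93
wrist blue_filter_wing [370.2  29. ] 0.91
wrist filter_head [305.9 104.4] 0.58
wrist tray_floor [ 54.  239.7] 0.77
red_filter_wing [ 0.4852 -0.2682  0.1419] [np.float64(0.0037369878953931626), np.float64(0.0033284808258332334), np.float64(0.0014428912486965503)]
red_filter_centre [ 0.4874 -0.2678  0.0929] [np.float64(0.0030417479862550685), np.float64(0.003954296245451492), np.float64(0.001626734696273847)]
blue_filter_wing [ 0.5149 -0.4057  0.1468] [np.float64(0.0022404298003291757), np.float64(0.0022404298003292655)]
filter_head [ 0.4989 -0.3375 -0.002 ] [np.float64(0.004312837437534336), np.float64(0.0043128374375343385)]
socket_left [ 0.4785 -0.2566  0.0372] [np.float64(0.004396851911059883), np.float64(0.004396851911059938)]
tray_floor [0.6139 0.0196 0.0045] [np.float64(0.0028684721260630276), np.float64(0.0026052686220570304), np.float64(0.002781750819238979)]
```

View pics/wrist1.png

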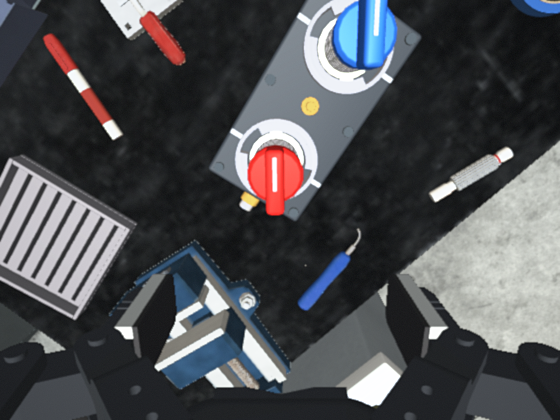

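Wrist view: the red wing runs vertically in the picture at (275,150)-(275,214). White marks are at (238,133) and (316,183). Tray corners are at (15,158), (135,223) and (78,318). The vise is at (160-290, 240-380).

```bash
cat > c.py <<'E'
from h import *
np.set_printoptions(precision=4,suppress=True)
PT=P('wrist')
f=lambda px,z:atz('wrist',px,z,PT)
im=cv2.imread('pics/wrist1.png')
def ang(a,b):
    d=b-a;return np.degrees(np.arctan2(d[1],d[0]))
a,b=f((235,131),.03),f((319,185),.03);print('marks',a,b,ang(a,b),(a+b)/2)
print('wing',ang(f((274,155),.16),f((275,187),.16)),f((274.5,170),.16))
for q in((15,158),(135,223),(78,318)):print('tray',f(q,.025))
for q in((195,243),(290,370),(245,300),(25,240)):print('misc',f(q,.0))
c=im[110:240,200:360];cv2.imwrite('pics/wc.png',cv2.resize(c,None,fx=5,fy=4.6,interpolation=cv2.INTER_CUBIC)[:598])
print('cam',PT[1])
E
python3 c.py
```

```text
marks [ 0.5416 -0.2586  0.03  ] [ 0.4274 -0.2828  0.03  ] -168.0413959892822 [ 0.4845 -0.2707  0.03  ]
wing 136.29686110922003 [ 0.4941 -0.2777  0.16  ]
tray [ 0.7051 -0.0512  0.025 ]
tray [ 0.5538 -0.0868  0.025 ]
tray [0.5238 0.0765 0.025 ]
misc [ 0.4802 -0.1074  0.    ]
misc [ 0.2424 -0.0516  0.    ]
misc [ 0.373  -0.0913 -0.    ]
misc [ 0.6449  0.0502 -0.    ]
cam [[-0.7094 -0.6734 -0.2081  0.5307]
 [-0.7048  0.6776  0.21   -0.3219]
 [-0.0004  0.2957 -0.9553  0.4537]
 [ 0.      0.      0.      1.    ]]
```

View pics/wc.png

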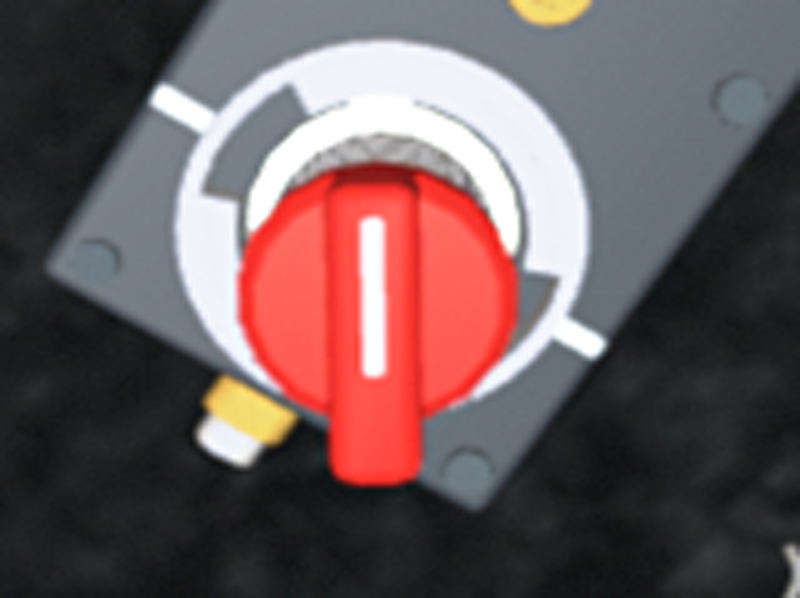

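Emit:
apply_moves:
  plan: [0.5, -0.6, -3, 0, 0.5, -0.6, -6, 0, 0.5, -0.6, -9, 0, 0.5, -0.6, -12, 0, 0.5, -0.6, -14, 0, 0.5, -0.6, -15.5, 0, 0.5, -0.6, -16.5, 0, 0.5, -0.6, -17.2, 0, 0.5, -0.6, -17.8, 0, 0.5, -0.6, -17.8, 0]

```text
time_s: 4.9
position: [0.483, -0.2724, 0.133]
eef_rot: [[0.706, -0.709, -0.0], [-0.709, -0.706, 0.0], [-0.0, 0.0, -1.0]]
contact_force: [0.5, -0.6, -0.5]
finger_gap: 0.0849
grip_force: 0.0
```

Emit:
apply_moves:
  plan: [0, 0, 0, 0, 0, 0, 0, 0, 0, 0, 0, 0, 0, 0, 0, 0]
  gripper: 2.6
  force: 40

```text
time_s: 5.3
position: [0.4832, -0.2726, 0.1336]
eef_rot: [[0.706, -0.709, 0.001], [-0.709, -0.706, -0.0], [0.001, -0.0, -1.0]]
contact_force: [-0.3, 0.1, 0.2]
finger_gap: 0.0279
grip_force: 0.6
```

Run:
```python
from h import *
cv2.imwrite('pics/w2.png',viewer.capture('wrist')[...,::-1])
```

```text
(no output)
```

View pics/w2.png

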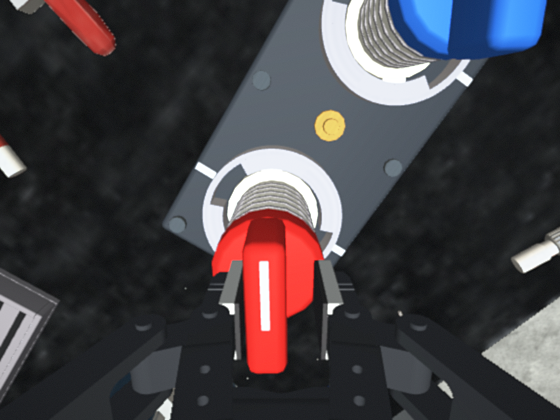

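The wrist view shows the wing at column 265 and the fingers centred at column 279, so the tool is about 5 mm off. I'll shift by that much, then close.

Emit:
apply_moves:
  plan: [0.2, 0.2, 0, 0, 0.35, 0.35, 0, 0, 0.35, 0.35, 0, 0, 0.35, 0.35, 0, 0]

```text
time_s: 5.75
position: [0.4866, -0.2689, 0.1333]
eef_rot: [[0.706, -0.708, -0.0], [-0.708, -0.706, -0.0], [-0.0, 0.0, -1.0]]
contact_force: [0.1, -0.3, -0.1]
finger_gap: 0.026
grip_force: 0.0
```

Emit:
apply_moves:
  plan: [0, 0, 0, 0, 0, 0, 0, 0, 0, 0, 0, 0, 0, 0, 0, 0, 0, 0, 0, 0]
  gripper: 0
  force: 60

```text
time_s: 6.25
position: [0.4868, -0.269, 0.1334]
eef_rot: [[0.706, -0.709, 0.001], [-0.709, -0.706, -0.0], [0.0, -0.0, -1.0]]
contact_force: [1.2, 0.1, 0.0]
finger_gap: 0.0152
grip_force: 59.5
```

Run:
```python
from h import *
cv2.imwrite('pics/w3.png',viewer.capture('wrist')[...,::-1])
s=telemetry.get_state();print(s['position'],s['contact_force'],s['wrist_torque'],s['joints'],s['finger_gap'],s['grip_force'])
```

```text
[ 0.48688384 -0.26897022  0.13337691] [ 1.66459771 -0.04193079 -0.05700299] [ 0.0987078  -0.35281855  0.00639617] [ 0.37587515  0.74066066  0.07760558  1.873353   -0.1036903   0.53086463
 -1.83540542] 0.014828261976099264 59.488375782966614
```

View pics/w3.png

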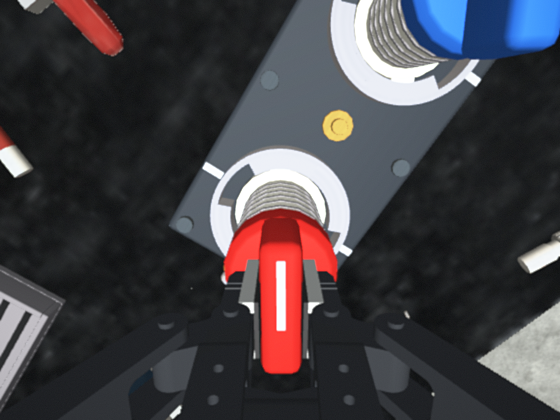

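Centred and gripped at column 280 without side force. I turn it 54° next.

Emit:
apply_moves:
  plan: [0, 0, 0, 3, 0, 0, 0, 8, 0, 0, 0, 14, 0, 0, 0, 20, 0, 0, 0, 26, 0, 0, 0, 32, 0, 0, 0, 38, 0, 0, 0, 43, 0, 0, 0, 48, 0, 0, 0, 52, 0, 0, 0, 54, 0, 0, 0, 54]

```text
time_s: 7.5
position: [0.486, -0.2686, 0.1334]
eef_rot: [[0.988, 0.154, -0.001], [0.154, -0.988, 0.001], [-0.001, -0.001, -1.0]]
contact_force: [0.1, 1.7, 3.5]
finger_gap: 0.0143
grip_force: 60.1
```

Run:
```python
from h import *
cv2.imwrite('pics/w4.png',viewer.capture('wrist')[...,::-1])
s=telemetry.get_state();print(s['position'],s['contact_force'],s['wrist_torque'],s['joints'],s['finger_gap'],s['grip_force'])
```

```text
[ 0.48608445 -0.26862834  0.13337676] [-1.54325372  2.48833837  3.50200533] [ 0.59914185  0.26207943 -0.02314253] [ 0.52821924  0.73976141 -0.1785187   1.86612924  0.22837625  0.55644436
 -1.2157284 ] 0.014663398896443736 60.08916914463043
```

View pics/w4.png

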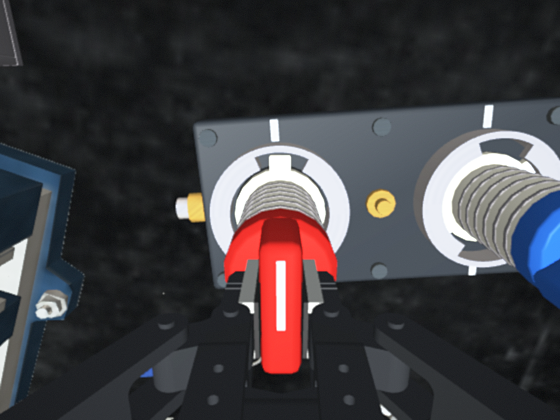

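The lug shows in the slot at (279,165), next to the white mark at (275,130). Turn 2° more and lift.

Emit:
apply_moves:
  plan: [0, 0, 0, 2, 0, 0, 0, 2, 0, 0, 0.5, 2, 0, 0, 1, 2, 0, 0, 1.7, 2, 0, 0, 2.5, 2, 0, 0, 3.5, 2]

```text
time_s: 8.25
position: [0.4861, -0.2692, 0.1688]
eef_rot: [[0.982, 0.189, -0.001], [0.189, -0.982, -0.0], [-0.001, 0.0, -1.0]]
contact_force: [-0.2, 0.5, -4.5]
finger_gap: 0.0151
grip_force: 59.0
```

Emit:
apply_moves:
  plan: [0, 0, 3, 0, 0, 0, 7, 0, 0, 0, 10, 0, 1, 2, 12, 0, 3, 6, 13, 0, 5, 10, 13, 0, 7, 14, 13, 0, 9, 18, 13, 0, 10.5, 22, 13, 0, 12, 25.5, 13, 0, 12.9, 28, 13, 0, 12.9, 28.6, 13, 0]

```text
time_s: 9.45
position: [0.6161, 0.0227, 0.2988]
eef_rot: [[0.981, 0.195, 0.001], [0.195, -0.981, 0.004], [0.002, -0.004, -1.0]]
contact_force: [0.5, 0.2, -3.1]
finger_gap: 0.015
grip_force: 59.3
```

Run:
```python
from h import *
R={}
for c in('scene','side','wrist'):
    PT=P(c);im=viewer.capture(c);cv2.imwrite(f'pics/{c}5.png',im[...,::-1])
    for n in('tray_floor','red_filter_centre','blue_filter_wing','blue_filter_wing_end'):
        r=spot_point(n,c)
        if r and r[0]['confidence']>.4:R.setdefault(n,[]).append(ray(c,r[0]['centre'],PT)); print(c,n,r[0]['centre'])
for n in R:
    if len(R[n])>1:print(n,*tri(R[n]))
a,b,w=[cv2.imread(f'pics/{c}5.png') for c in('scene','side','wrist')]
k=np.vstack([np.hstack([a[100:400,50:450],b[100:400,100:500]]),np.hstack([w[:300,:400],w[120:420,160:]])])
cv2.imwrite('pics/m5.png',k)
```

```text
scene tray_floor [164.5, 279.3]
scene red_filter_centre [135.5, 170.6]
side tray_floor [243.8, 348.7]
side blue_filter_wing [332.9, 162.9]
side blue_filter_wing_end [326.3, 166.1]
wrist tray_floor [279.1, 161.2]
tray_floor [ 0.6150994   0.01924908 -0.00083016] [np.float64(0.0033958445264129816), np.float64(0.0002059635553246499), np.float64(0.0033890903329432034)]
```

View pics/m5.png

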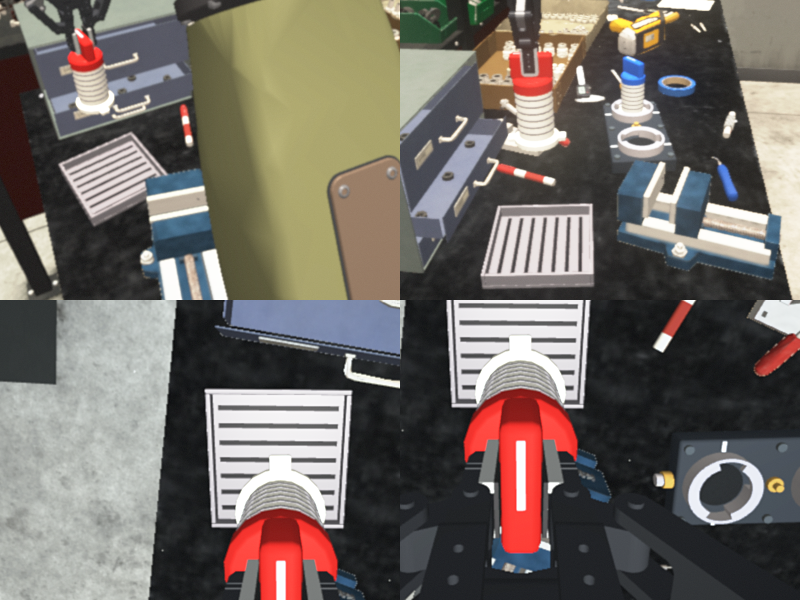

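The filter hangs upright over the tray. The drawer handle and vise are clear, and blue is unchanged. Lowering now.

Emit:
apply_moves:
  plan: [-0.1, -0.3, -3, 0, -0.1, -0.3, -6, 0, -0.1, -0.3, -9, 0, -0.1, -0.3, -12, 0, -0.1, -0.3, -14.5, 0, -0.1, -0.3, -16.5, 0, -0.1, -0.3, -17.5, 0, -0.1, -0.3, -18, 0, -0.1, -0.3, -18.3, 0, -0.1, -0.3, -18.3, 0, -0.1, -0.3, -18.3, 0]

```text
time_s: 11.3
position: [0.6153, 0.0141, 0.1162]
eef_rot: [[0.982, 0.189, 0.002], [0.189, -0.982, 0.0], [0.002, 0.0, -1.0]]
contact_force: [1.1, 0.8, -3.9]
finger_gap: 0.015
grip_force: 59.2
```

Emit:
apply_moves:
  plan: [0, 0, -0.1, 0, 0, 0, -0.2, 0, 0, 0, -0.3, 0, 0, 0, -0.4, 0, 0, 0, -0.4, 0]

```text
time_s: 11.8
position: [0.6144, 0.014, 0.1111]
eef_rot: [[0.982, 0.189, -0.0], [0.189, -0.982, -0.0], [-0.0, 0.0, -1.0]]
contact_force: [0.5, -0.4, -3.8]
finger_gap: 0.015
grip_force: 59.2
```

Emit:
apply_moves:
  plan: [0, 0, -0.1, 0, 0, 0, -0.2, 0, 0, 0, -0.2, 0]

```text
time_s: 12.1
position: [0.6144, 0.014, 0.1092]
eef_rot: [[0.982, 0.189, -0.0], [0.189, -0.982, -0.0], [-0.0, 0.0, -1.0]]
contact_force: [-1.0, 0.1, -2.9]
finger_gap: 0.0149
grip_force: 59.2
```

Emit:
apply_moves:
  plan: [0, 0, -0.1, 0, 0, 0, -0.1, 0]

```text
time_s: 12.3
position: [0.6147, 0.0141, 0.1084]
eef_rot: [[0.982, 0.189, 0.0], [0.189, -0.982, 0.0], [0.0, 0.0, -1.0]]
contact_force: [-0.4, 0.0, -3.1]
finger_gap: 0.015
grip_force: 59.3
```

Emit:
apply_moves:
  plan: [0, 0, -0.1, 0, 0, 0, -0.1, 0]

```text
time_s: 12.5
position: [0.6148, 0.0142, 0.1083]
eef_rot: [[0.982, 0.189, 0.001], [0.189, -0.982, 0.0], [0.001, 0.0, -1.0]]
contact_force: [-1.8, 0.3, 4.7]
finger_gap: 0.0152
grip_force: 60.4
```

Emit:
apply_moves:
  plan: [0, 0, -0.1, 0, 0, 0, -0.1, 0]

```text
time_s: 12.7
position: [0.6149, 0.0143, 0.1083]
eef_rot: [[0.982, 0.189, 0.001], [0.189, -0.982, -0.0], [0.001, 0.0, -1.0]]
contact_force: [-4.5, 0.1, 12.1]
finger_gap: 0.0152
grip_force: 61.6
```

It is on the floor. Ease up, release and retreat.

Emit:
apply_moves:
  plan: [0, 0, 0.15, 0, 0, 0, 0.15, 0]

```text
time_s: 12.9
position: [0.6149, 0.0141, 0.1084]
eef_rot: [[0.982, 0.189, 0.001], [0.189, -0.982, 0.0], [0.001, 0.0, -1.0]]
contact_force: [-2.3, 0.9, 4.6]
finger_gap: 0.0147
grip_force: 60.5
```

Emit:
apply_moves:
  plan: [0, 0, 0, 0, 0, 0, 0, 0, 0, 0, 0, 0, 0, 0, 0, 0, 0, 0, 0, 0]
  gripper: 5

```text
time_s: 13.4
position: [0.6146, 0.014, 0.1077]
eef_rot: [[0.982, 0.189, 0.0], [0.189, -0.982, -0.0], [0.0, 0.0, -1.0]]
contact_force: [0.3, 0.2, 0.1]
finger_gap: 0.0503
grip_force: 0.0
```

Emit:
apply_moves:
  plan: [0, 0, 1, 0, 0, 0, 3, 0, 0, 0, 6, 0, 0, 0, 9, 0, 0, 0, 12, 0, 0, 0, 15, 0, 0, 0, 17, 0, 0, 0, 17, 0]

```text
time_s: 14.2
position: [0.6166, 0.0143, 0.2819]
eef_rot: [[0.982, 0.189, 0.008], [0.189, -0.982, 0.001], [0.008, 0.001, -1.0]]
contact_force: [0.9, 0.1, -0.4]
finger_gap: 0.0499
grip_force: 0.0
```

Run:
```python
from h import *
I={}
for c in('scene','side','wrist'):
    PT=P(c);I[c]=viewer.capture(c)[...,::-1]
    for n in('red_filter_centre','red_filter_wing','blue_filter_wing','blue_filter_wing_end'):
        r=spot_point(n,c)
        if r:print(c,n,r[0]['centre'],round(r[0]['confidence'],2))
cv2.imwrite('pics/m6.png',np.vstack([np.hstack([I['scene'][100:400,50:450],I['side'][100:400,100:500]]),np.hstack([I['wrist'][:300,:400],I['wrist'][120:420,160:]])]))
```

```text
scene red_filter_centre [163.5, 254.6] 0.72
scene red_filter_wing [159.4, 238.8] 0.69
side red_filter_centre [243.1, 312.2] 0.58
side red_filter_wing [240.4, 282.9] 0.71
side blue_filter_wing [331.4, 165.6] 0.6
side blue_filter_wing_end [324.9, 164.7] 0.74
wrist red_filter_centre [282.6, 177.6] 0.74
wrist red_filter_wing [277.8, 192.1] 0.93
```

View pics/m6.png

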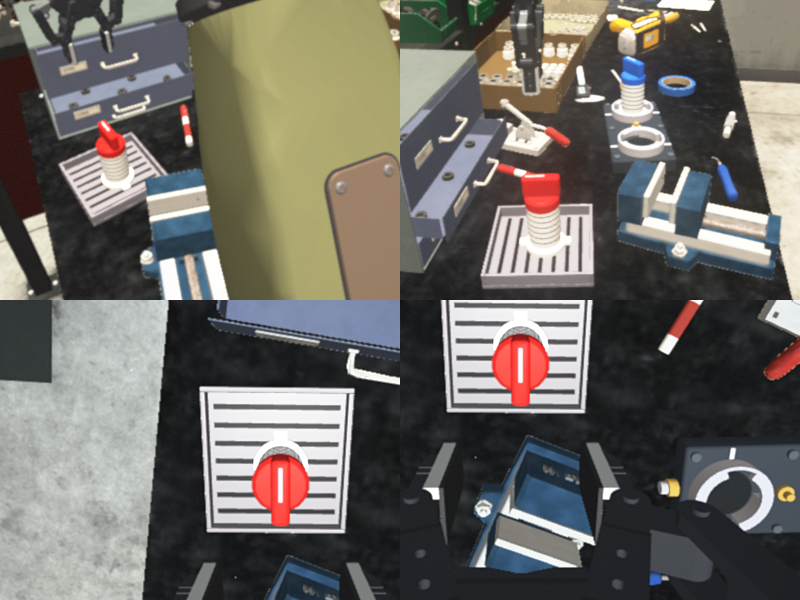

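The pictures show red standing upright in the middle of the tray (side view, about 243,312), with the gripper clear above it. Blue is unmoved, at (331,165) in the side view.

```bash
python3 -c "
from h import *
print(ticket.close_job())"
```

```text
the job is handed in; nothing more can be done
None
```

The used red filter was unlocked, lifted straight out and now stands upright in the drain tray with the gripper clear of it; the blue filter looks unmoved in the pictures, and I handed the job in after about 14 s on the robot's clock.

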